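Let the crimped sleeves out of the press guard and ease it shut

ROBOT

A 6-joint arm with a two-finger parallel gripper is mounted at the origin on the work surface. World frame = base frame: x ahead of the robot, y to its left, z up, the work surface at z = 0. Lengths are in mm, angles in rad, forces in N, time in s.
With the tool pointing down it reaches from about 275 to 750 mm from the base axis. Payload 10.2 kg.
Tool frame: the origin (TCP) lies at the very end of the fingers, on their centre line; the grasp point (between the pads) lies ctrl.grip_depth behind it (ctrl.grip_depth is the distance from the TCP to the grasp point, in mm); z points along the fingers, y is the direction in which the jaws open and shut (so a half turn about z gives the same grasp; the last joint's range is limited). The gripper opens to 85 mm and grips with 20 to 120 N. Pads are 22 mm wide; open, the fingers measure 114 mm over their backs; the gripper's body (76 mm by 85 mm) begins 54 mm behind the grasp point. The pads swing forward as they close: fully open they stand 13 mm farther back than shut.
Start: joints at [-1.453, 0.313, 1.498, -0, 1.331, -0.223], TCP at [175.464, -494.817, 231.294] pointing down, gripper open.
Joint ranges: [-2.94, 2.94], [-0.97, 2.17], [0.19, 2.56], [-1.23, 4.37], [0.02, 3.11], [-2.88, 2.88]. Speed limits (rad/s): [2.39, 2.39, 3.01, 3.14, 3.14, 3.14].

INTERFACE

Orientations are given as a unit quaternion [w, x, y, z].
In Python, from rig import telemetry, eyes, ctrl, nets gives the robot as it stands. The module is installed in compiled form; this text tells all that it offers.
- The arm moves only by the tool drive_tool, never from a script. Its argument "series" is text: rows parted by semicolons, each of 7 numbers parted by spaces: the shift along the tool's x, y, z normalised to -1 to 1, where 1 is 0.12 m, then the turn, a rotation vector about the tool's x, y, z normalised to -1 to 1, where 1 is 0.5 rad, then the opening, from 0 (shut) to 1 (fully open). In form: tx ty tz wx wy wz hand; .... A call has 1 to 20 rows; each row is the pose to reach, as a shift and turn from the pose measured when the call began, along the tool's axes at that moment; what a row does not reach only later rows make up. A row lasts 1/10 s, in which the tool goes at most 50 mm and 8.59 degrees, less where a joint would pass 70% of its speed; a pose out of reach is approached as far as the arm can. A call with a number of a shift or a turn outside -1 to 1 is refused whole. A call with a gripper value outside its range is refused whole. The fingers move at their own pace and stop on an object; "newtons" is the grip in N (left out, the last holds). Time passes only in rows, so rows that repeat a pose let the fingers close. It gives the time, the measured TCP pose, the force and the opening at its end, in the units of the state.
- telemetry.sense(): the state, without advancing time (a new reading comes with each control period).
- eyes.capture(name): name is "side" or "top" or "wrist"; returns a dict with "frame" (384x512x3 uint8, red, green, blue), "fx", "fy", "cx", "cy" (pixels), "view" (4x4, takes a point from world to camera coordinates). Camera axes: x right, y up, looking along -z (the intrinsics and any distortion apply to the point x, -y, -z); pixel columns grow to the right and rows downward; lengths in mm; the calibration is good to about 2 mm. A picture is of the moment at which its call begins. There is no depth.
- ctrl.finish_job(): hands the job in, once; it reports no verdict.
Trained networks look in a picture, given as the dict that the camera call returned (one of the last four; its "shot" number tells which), for a name from the list of things; names that differ only in an ending like _2 or _b are one class to them, and where a whole thing is asked for, a point or a joint stands for the part that bears it (a point fixed in the world has none). Each returns a list of dicts, best first, with "confidence" (0 to 1); they miss things now and then, are a little off and sometimes report something else, mostly with a low value. They report only what shows in the picture. A call takes as long as a camera call.
- nets.spot_in(name, picture): "rect" ([left, top, right, bottom] in pixels, round what is visible of it).
The state is a dict: "time_s": time; "joints": joint angles; "dq": joint speeds; "tau": joint torques, N m; "eef_pos": TCP position; "ee_rot": TCP orientation; "force": force on the tool from outside, world axes, zero at the start; "wrist_torque": the same for the moment, N m; "grip_width": opening from 0.0 (shut) to 1.0 (fully open).
Only numpy, scipy, OpenCV 4.12 (cv2) and the standard library are available. Lean on these libraries where they do the work, as an engineer would, in place of code of your own. Each camera call takes 0.05 s, during which the arm holds its last target. There are 200 camera calls.

TASK

Empty the crimping press: with the fingertips press its red lever right down, so that the link lifts the clear guard, and keep it down until all three brass sleeves have rolled out into the grey tray. Then let the lever come up slowly under the fingers so that the guard settles fully shut without dropping or slamming, and move clear. Work the guard by the lever only: do not touch the guard or the sleeves, and do not pick up or disturb the things standing around the press.

Things in the scene. Friction and masses are not known exactly. Their poses are not given: they have to be found in the camera images.
- press: Fixed bench crimping press: base plate 210 x 560 mm, aluminium deck 134 x 330 mm inclined 20 degrees, upright air cylinder on a bridge (top 285 mm high), regulator with black knob at the far upper corner. Origin: on the table under the deck's middle (deck 120 mm above it). x: across the deck, away from the lever; y: level, up the slope (upper end y = 155 mm, 176 mm high; tray at the -y end); z up.
- lever_pad (a point): Centre of the upper face of the red lever's pad, 50 mm (along press x) by 40 mm, ribbed black rubber top, on the -x side of the press near its upper end; moves with the lever. At rest 237 mm above the table, the lever pointing along press +y and rising 0.30 rad; right down 155 mm, sloping 0.30 rad below level. Free above and below for the stroke.
- lever_pivot (a point): Point on the lever's pivot axis in line with the middle of the pad; fixed to the press. The axis is level, parallel to press x. The pad's centre moves on an arc of radius 140 mm about this point in the press's y-z plane, from 0.30 rad above level (lever = 0) to 0.30 rad below level (lever = 0.6).
- lever (a joint): Angle of the red lever in rad: 0 up at rest (guard shut), 0.6 right down on its stop (guard fully up). It does not stay down: a spring and the guard's weight bring it back, with about 2 to 5 N upward at the pad.
- guard (a joint): Angle of the clear guard in rad: 0 shut, 0.6 fully up. A parallel link makes it follow the lever one to one, both ways. Let go, it falls shut at several rad/s; closing faster than 1.2 rad/s counts as dropped or slammed.
- guard_lip (a point): Middle of the lower edge (yellow strip) of the clear guard's front wall; the guard is a clear hood 88 mm wide and 132 mm long over the chute, hinged at its upper end. Shut, the lip is 6 mm above the deck and holds the sleeves back; it rises about 75 mm.
- sleeve1: Lowest of three brass sleeves, 22 mm in diameter and 60 mm long, lying across the chute against the guard's lip. Origin at its centre; x along its axis. It rolls down into the tray by itself when the guard is up.
- sleeve2: Middle brass sleeve, 22 mm in diameter and 60 mm long. Origin at its centre; x along its axis.
- sleeve3: Uppermost brass sleeve, 22 mm in diameter and 60 mm long. Origin at its centre; x along its axis.
- tray_floor (a point): Centre of the inner floor of the grey tray fixed at the low end of the press; inside 132 mm (press x) by 162 mm (press y), walls rise 39 mm above this floor. Axes as the press.
- coupling: Bystander: upright brass and steel hose coupling, 34 mm across and 72 mm high, loose. Origin at the centre of its underside.
- jar: Bystander: clear jar with a blue cap, 62 mm across and 85 mm high, loose. Origin at the centre of its underside.
- spare_sleeve: Bystander: a fourth brass sleeve, standing on end, 22 mm across and 60 mm high, loose. Origin at the centre of its underside.
- pedal: Bystander: silver foot valve with a black ribbed tread, 100 x 190 mm and about 70 mm high, loose. Origin at the centre of its underside; long side along its y.

How it is judged (in metres and radians):
On the way:
1. the lever is right down, the guard fully up, and all three sleeves lie in the tray (value of joint each of lever, guard above 0.52 rad and x of sleeve1 in the frame of tray_floor between -0.066 and 0.066 m and y of sleeve1 in the frame of tray_floor between -0.081 and 0.081 m and z of sleeve1 in the frame of tray_floor between -0.005 and 0.045 m and x of sleeve2 in the frame of tray_floor between -0.066 and 0.066 m and y of sleeve2 in the frame of tray_floor between -0.081 and 0.081 m and z of sleeve2 in the frame of tray_floor between -0.005 and 0.045 m and x of sleeve3 in the frame of tray_floor between -0.066 and 0.066 m and y of sleeve3 in the frame of tray_floor between -0.081 and 0.081 m and z of sleeve3 in the frame of tray_floor between -0.005 and 0.045 m), for 0.2 s.
At the end, for the whole second after the job is handed in: The guard is shut (guard and lever within 0.03 rad of 0) and all three sleeves lie at rest inside the tray, below its rim (the lever having been within 0.08 rad of its lower stop with all the sleeves already in the tray) (value of joint each of guard, lever below 0.03 rad and x of sleeve1 in the frame of tray_floor between -0.066 and 0.066 m and y of sleeve1 in the frame of tray_floor between -0.081 and 0.081 m and z of sleeve1 in the frame of tray_floor between -0.005 and 0.045 m and x of sleeve2 in the frame of tray_floor between -0.066 and 0.066 m and y of sleeve2 in the frame of tray_floor between -0.081 and 0.081 m and z of sleeve2 in the frame of tray_floor between -0.005 and 0.045 m and x of sleeve3 in the frame of tray_floor between -0.066 and 0.066 m and y of sleeve3 in the frame of tray_floor between -0.081 and 0.081 m and z of sleeve3 in the frame of tray_floor between -0.005 and 0.045 m and linear speed of each of sleeve1, sleeve2, sleeve3 below 0.03 m/s); the robot touches nothing.
It fails at once if the guard is dropped or slammed: it closes faster than 1.2 rad/s (velocity of joint guard below -1.2 rad/s).
It fails at once if the robot touches the guard (contact force between any of the fingers, the arm and guard above 0.3 N).
It fails at once if the robot touches, lifts or carries a sleeve (contact force between any of the fingers, the arm and sleeve1 above 0.3 N or contact force between any of the fingers, the arm and sleeve2 above 0.3 N or contact force between any of the fingers, the arm and sleeve3 above 0.3 N).
It fails at once if a thing standing around the press is lifted, tipped or moved more than 15 mm (distance of any of jar, coupling, spare_sleeve, pedal from where it was at the start of the episode above 0.015 m or angle between any of jar, coupling, spare_sleeve, pedal's own z axis and vertical above 0.3 rad).
It also fails if it takes over 45 s, if anything falls off the work surface, if the arm or the gripper's body presses on something with over 40 N, if the wrist force passes 120 N, or if a joint passes its speed limit or range.

## Working session

There is one attempt and no reset: what is moved stays moved. The work goes in short steps, Python scripts to look and compute and a tool call to move; the robot and the scene stay as the last step left them, time stands still between calls to the robot, and variables do not carry over. Pictures are saved under pics/ and viewed, about 8 in all and at most 12, crops included, and the job is handed in when it is done.

Besides the shell and the picture viewer there is one more tool, called after "Emit:" by a JSON object that holds its "op" and its "data". drive_tool: Moves the arm, as the interface text tells. Scaled input: -1 to 1 covers 0.12 m each way for a shift and 0.5 rad each way for a turn. Its arguments: {"type":"object","properties":{"series":{"type":"string"},"newtons":{"type":"number"}},"required":["series"]}

```bash
mkdir -p pics; cat > h.py <<'E'
import numpy as np, cv2
from rig import telemetry, eyes, ctrl, nets
def proj(c,P):
    P=np.atleast_2d(P); q=(c["view"]@np.c_[P,np.ones(len(P))].T)[:3].T
    q=q*[1,-1,-1]
    return np.c_[c["fx"]*q[:,0]/q[:,2]+c["cx"],c["fy"]*q[:,1]/q[:,2]+c["cy"]]
def ray(c,uv):
    V=np.array(c["view"]);R=V[:3,:3];o=-R.T@V[:3,3]
    d=R.T@np.array([(uv[0]-c["cx"])/c["fx"],-(uv[1]-c["cy"])/c["fy"],-1]);return o,d
def atz(c,uv,z):
    o,d=ray(c,uv);return o+d*(z-o[2])/d[2]
def save(c,n): cv2.imwrite(f"pics/{n}.png",cv2.cvtColor(c["frame"],cv2.COLOR_RGB2BGR))
E
python3 - <<'E'
from h import *
s=telemetry.sense();print(s)
a={}
for n in("side","top"):
    c=a[n]=eyes.capture(n);save(c,n+"0")
    print(n,[k for k in c],c["fx"],c["cx"],c["cy"],np.round(ray(c,(256,192)),2).tolist())
    for t in("press","lever_pad","tray_floor","guard_lip","sleeve1","pedal","jar","coupling","spare_sleeve"):
        print(t,[(np.round(r["rect"]).tolist(),round(r["confidence"],2)) for r in nets.spot_in(t,c)[:3]])
cv2.imwrite("pics/a.png",cv2.cvtColor(np.vstack([a["side"]["frame"],a["top"]["frame"]]),cv2.COLOR_RGB2BGR))
E
```

```text
{'time_s': 0.0, 'joints': array([-1.45336545e+00,  3.13436039e-01,  1.49845899e+00, -1.02508077e-05,
        1.33101059e+00, -2.23381305e-01]), 'dq': array([ 0.0008649 , -0.00188869, -0.00121115,  0.00099434,  0.00056598,
        0.00141576]), 'tau': array([-9.04090411e-04, -4.12261462e+01, -2.59751791e+01, -2.30320511e-04,
        4.02334321e-03, -8.24980361e-06]), 'eef_pos': array([ 175.44567397, -494.53168094,  230.73398133]), 'ee_rot': array([-6.55822177e-04,  9.85515563e-01,  1.69583736e-01,  2.97899049e-05]), 'force': array([-0.0824297 ,  0.92867526, -0.39876168]), 'wrist_torque': array([ 0.01707179,  0.02966643, -0.01367036]), 'grip_width': 1.0003358690168505}
side ['frame', 'fx', 'fy', 'cx', 'cy', 'view', 'shot'] 360.1341163161844 261.6370888649497 194.27468209694982 [[504.25, -853.86, 691.0], [-0.0, 0.86, -0.51]]
press [([238.0, 142.0, 361.0, 359.0], 0.68)]
lever_pad [([238.0, 148.0, 263.0, 211.0], 0.71)]
tray_floor [([271.0, 274.0, 341.0, 349.0], 0.88)]
guard_lip []
sleeve1 [([223.0, 230.0, 234.0, 257.0], 0.44), ([241.0, 170.0, 280.0, 206.0], 0.38)]
pedal [([242.0, 171.0, 276.0, 208.0], 0.89)]
jar [([214.0, 275.0, 238.0, 319.0], 0.94), ([238.0, 138.0, 360.0, 358.0], 0.6)]
coupling [([220.0, 232.0, 233.0, 255.0], 0.76)]
spare_sleeve []
top ['frame', 'fx', 'fy', 'cx', 'cy', 'view', 'shot'] 438.0807464922425 258.5217006711462 190.70002915458608 [[295.23, 62.14, 1479.82], [0.17, -0.01, -0.99]]
press [([210.0, 121.0, 380.0, 210.0], 0.97)]
lever_pad [([208.0, 195.0, 300.0, 209.0], 0.61)]
tray_floor [([324.0, 152.0, 379.0, 203.0], 0.94)]
guard_lip [([283.0, 159.0, 325.0, 194.0], 0.82), ([328.0, 218.0, 351.0, 240.0], 0.71)]
sleeve1 []
pedal [([144.0, 173.0, 207.0, 220.0], 0.59)]
jar []
coupling [([272.0, 225.0, 280.0, 238.0], 0.63)]
spare_sleeve []
```

View pics/side0.png

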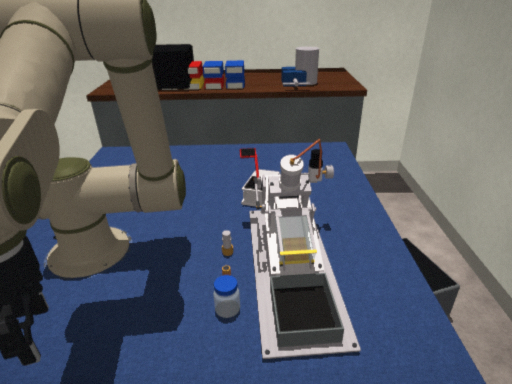

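View pics/top0.png

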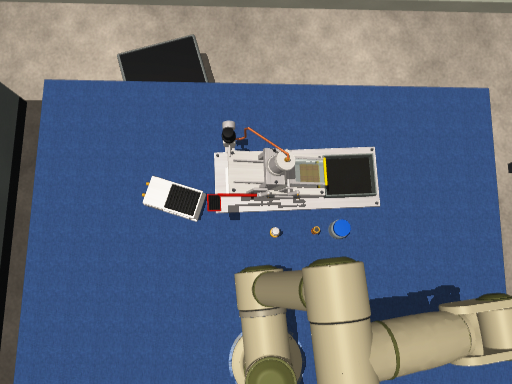

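Side: the red lever pad is at about (248,153), the tray at (305,310) and the pedal at (254,190). Top: the pad is at (214,203), with the press lying along world y. I'll take enlarged crops to get these more precisely.

```bash
python3 - <<'E'
from h import *
s=cv2.imread("pics/side0.png");t=cv2.imread("pics/top0.png")
a=cv2.resize(s[140:220,225:345],None,fx=6.5,fy=6.5,interpolation=2)[:,:780]
b=cv2.resize(t[120:220,200:390],None,fx=4.1,fy=4.1,interpolation=2)[:,:780]
cv2.imwrite("pics/b.png",a);cv2.imwrite("pics/c.png",b)
c=eyes.capture("top")
for uv in((215,153),(376,147),(380,206),(216,213)): print(uv,np.round(atz(c,uv,10)))
print("jar",atz(c,(341,228),85),"coup",atz(c,(275,232),72),"spare",atz(c,(316,229),60),"ped",atz(c,(175,199),60))
d=eyes.capture("side")
o,u=ray(c,(214,203));p,v=ray(d,(248,153))
A=np.c_[u,-v];k=np.linalg.lstsq(A,p-o,rcond=None)[0];print("pad",o+k[0]*u,p+k[1]*v)
E
```

```text
(215, 153) [685. 183.  10.]
(376, 147) [ 716. -377.   10.]
(380, 206) [ 508. -383.   10.]
(216, 213) [477. 174.  10.]
jar [ 424.7554575  -232.32248177   85.        ] coup [410.47624556 -21.72895309  72.        ] spare [ 422.8176275  -155.86786476   60.        ] ped [515.18453428 304.97066091  60.        ]
pad [478.33344502 163.43294378 232.86171657] [481.86813303 163.75587588 233.40697298]
```

View pics/b.png

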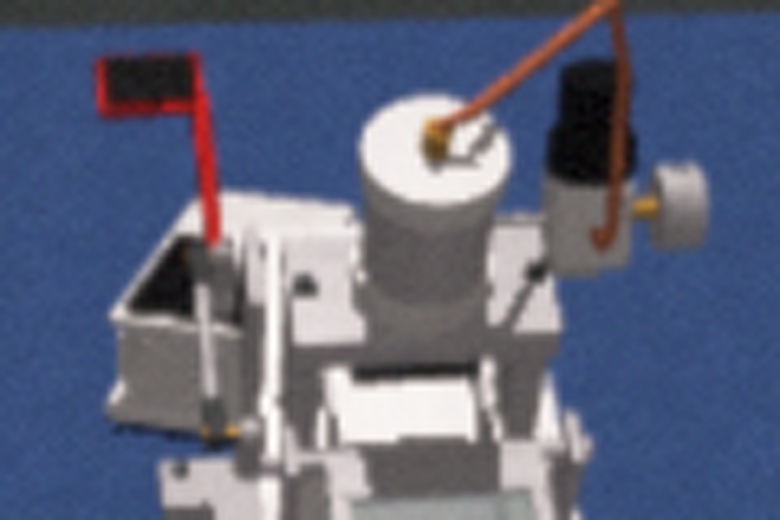

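View pics/c.png

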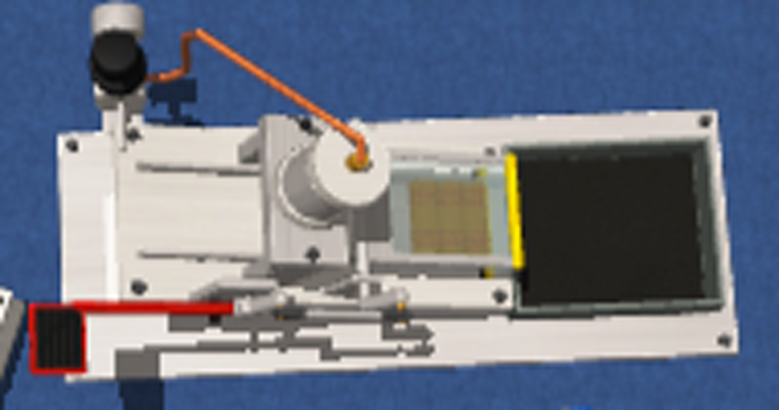

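Top crop: the base plate corners give a yaw of about 0.055 rad (press +y is about world +y). The pad triangulates to about (480,163,233), which fits its stated height of 237, and the pedal starts just beyond the pad. First I'll shut the fingers, rise and align with the press.

Emit:
{"op": "drive_tool", "data": {"series": "0 0 -0.2 0 0 0.15 0; 0 0 -0.45 0 0 0.3 0; 0 0 -0.7 0 0 0.45 0; 0 0 -0.9 0 0 0.56 0; 0 0 -0.9 0 0 0.56 0; 0 0 -0.9 0 0 0.56 0", "newtons": 40}}

```text
time_s: 1.7
eef_pos: [175.5, -494.8, 338.8]
ee_rot: [-0.0, 1.0, 0.031, -0.0]
force: [-0.1, 0.3, -1.4]
grip_width: 0.002
```

Emit:
{"op": "drive_tool", "data": {"series": "0.13 -0.25 0 0 0 0 0; 0.27 -0.5 0 0 0 0 0; 0.4 -0.75 0 0 0 0 0; 0.54 -1 0 0 0 0 0; 0.54 -1 0 0 0 0 0"}}

```text
time_s: 2.2
eef_pos: [233.9, -368.1, 338.3]
ee_rot: [-0.001, 0.999, 0.033, 0.0]
force: [-0.6, -0.4, -0.3]
grip_width: -0.003
```

Emit:
{"op": "drive_tool", "data": {"series": "0.13 -0.25 0 0 0 0 0; 0.27 -0.5 0 0 0 0 0; 0.4 -0.75 0 0 0 0 0; 0.54 -1 0 0 0 0 0; 0.54 -1 0 0 0 0 0"}}

```text
time_s: 2.7
eef_pos: [291.5, -241.8, 337.8]
ee_rot: [-0.001, 0.999, 0.035, -0.0]
force: [-0.5, -0.5, -0.5]
grip_width: -0.003
```

Emit:
{"op": "drive_tool", "data": {"series": "0.13 -0.25 0 0 0 0 0; 0.27 -0.5 0 0 0 0 0; 0.4 -0.75 0 0 0 0 0; 0.54 -1 0 0 0 0 0; 0.54 -1 0 0 0 0 0"}}

```text
time_s: 3.2
eef_pos: [348.5, -115.9, 337.5]
ee_rot: [-0.002, 0.999, 0.037, -0.0]
force: [0.8, 0.2, 0.2]
grip_width: -0.002
```

Emit:
{"op": "drive_tool", "data": {"series": "0.13 -0.25 0 0 0 0 0; 0.27 -0.5 0 0 0 0 0; 0.4 -0.75 0 0 0 0 0; 0.54 -1 0 0 0 0 0; 0.54 -1 0 0 0 0 0"}}

```text
time_s: 3.7
eef_pos: [405.2, 9.8, 336.9]
ee_rot: [-0.002, 0.999, 0.038, -0.001]
force: [-0.4, -0.2, -0.0]
grip_width: -0.001
```

Emit:
{"op": "drive_tool", "data": {"series": "0.18 -0.25 0 0 0 0 0; 0.36 -0.5 0 0 0 0 0; 0.54 -0.75 0 0 0 0.04 0; 0.72 -1 0 0 0 0.04 0; 0.72 -1 0 0 0 0.04 0; 0.72 -1 0 0 0 0.04 0"}}

```text
time_s: 4.3
eef_pos: [482.5, 134.7, 336.3]
ee_rot: [-0.002, 1.0, 0.028, -0.002]
force: [-0.2, 0.4, -0.6]
grip_width: -0.001
```

Emit:
{"op": "drive_tool", "data": {"series": "0 -0.12 0.2 0 0 0 0; 0 -0.22 0.4 0 0 0 0; 0 -0.22 0.55 0 0 0 0; 0 -0.22 0.55 0 0 0 0; 0 -0.22 0.55 0 0 0 0"}}

```text
time_s: 4.8
eef_pos: [481.0, 160.0, 271.1]
ee_rot: [-0.002, 1.0, 0.028, -0.002]
force: [0.2, 0.2, -0.0]
grip_width: -0.003
```

```bash
python3 - <<'E'
from h import *
for f in range(1):
    t=eyes.capture("top");s=eyes.capture("side");w=eyes.capture("wrist")
print(telemetry.sense()["eef_pos"],telemetry.sense()["force"])
e=telemetry.sense()["eef_pos"]
pad=atz(t,(214.1,202.8),237);print(pad,proj(t,e),proj(s,e),proj(s,pad))
y=0.055;X=np.array([np.cos(y),np.sin(y),0]);Y=np.array([-np.sin(y),np.cos(y),0])
a=cv2.resize(s["frame"][100:220,200:330],None,fx=4,fy=4,interpolation=2)
b=cv2.resize(t["frame"][150:240,180:280],None,fx=4,fy=4,interpolation=2)
im=np.zeros((480,920,3),np.uint8);im[:,:520]=a;im[:360,520:]=b
cv2.imwrite("pics/d.png",cv2.cvtColor(cv2.resize(im,(800,417)),4))
save(w,"w1")
E
```

```text
[481.17663512 160.65794042 271.57720433] [-0.33040324  0.0158203  -0.44485722]
[478.30771497 162.8274438  237.        ] [[213.95258036 199.9676345 ]] [[247.36276278 141.81157275]] [[246.80034112 152.07551951]]
```

View pics/d.png

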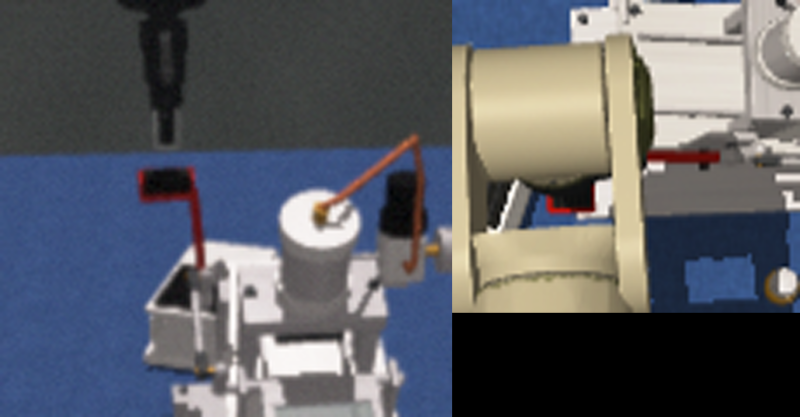

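View pics/w1.png

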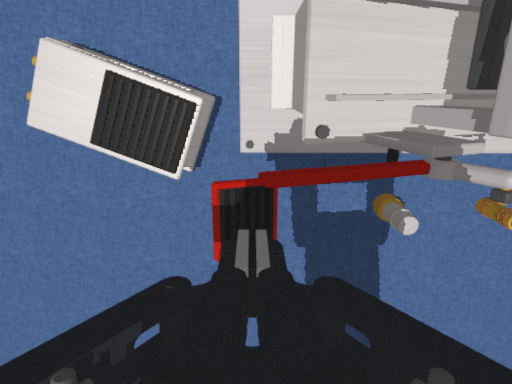

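The fingertips hang above the pad: side pixel (247,142) against the pad at (247,152). In the wrist view the pad is centred at about (246,221), so I'll convert that as a third check.

```bash
python3 - <<'E'
from h import *
w=eyes.capture("wrist")
for uv in((246,221),(213,184),(278,180),(215,260)):print(atz(w,uv,237))
print(proj(w,telemetry.sense()["eef_pos"]))
E
```

```text
[479.81585546 164.65929496 237.        ]
[501.67222843 184.76348886 237.        ]
[506.18765582 147.66235884 237.        ]
[452.64624721 182.50435369 237.        ]
[[252.37972645 246.47844671]]
```

Emit:
{"op": "drive_tool", "data": {"series": "0 -0.02 0.08 0 0 0 0; 0 -0.04 0.16 0 0 0 0; 0 -0.04 0.22 0 0 0 0; 0 -0.04 0.25 0 0 0 0; 0 -0.04 0.28 0 0 0 0; 0 -0.04 0.28 0 0 0 0"}}

```text
time_s: 5.6
eef_pos: [480.7, 165.9, 237.6]
ee_rot: [-0.002, 1.0, 0.028, -0.001]
force: [-1.2, 0.6, 2.3]
grip_width: -0.003
```

Emit:
{"op": "drive_tool", "data": {"series": "0 0 0.04 0 0 0 0; 0 0 0.08 0 0 0 0; 0 0 0.12 0 0 0 0; 0 0 0.16 0 0 0 0; 0 0 0.2 0 0 0 0; 0 0 0.24 0 0 0 0; 0 0 0.28 0 0 0 0; 0 0 0.32 0 0 0 0; 0 0 0.36 0 0 0 0; 0 0 0.4 0 0 0 0; 0 0 0.44 0 0 0 0; 0 0 0.48 0 0 0 0; 0 0 0.52 0 0 0 0; 0 0 0.55 0 0 0 0; 0 0 0.58 0 0 0 0; 0 0 0.6 0 0 0 0; 0 0 0.6 0 0 0 0"}}

```text
time_s: 7.3
eef_pos: [480.5, 166.2, 165.4]
ee_rot: [-0.002, 1.0, 0.028, -0.001]
force: [0.1, -1.0, 3.9]
grip_width: 0.0
```

Emit:
{"op": "drive_tool", "data": {"series": "0 0 0.02 0 0 0 0; 0 0 0.04 0 0 0 0; 0 0 0.06 0 0 0 0; 0 0 0.075 0 0 0 0; 0 0 0.075 0 0 0 0"}}

```text
time_s: 7.8
eef_pos: [480.4, 166.3, 156.2]
ee_rot: [-0.002, 1.0, 0.028, -0.002]
force: [0.2, -0.9, 3.3]
grip_width: -0.004
```

Emit:
{"op": "drive_tool", "data": {"series": "0 0 0.01 0 0 0 0; 0 0 0.02 0 0 0 0; 0 0 0.03 0 0 0 0; 0 0 0.03 0 0 0 0"}}

```text
time_s: 8.2
eef_pos: [480.6, 166.0, 153.4]
ee_rot: [-0.002, 1.0, 0.028, -0.001]
force: [-2.5, -2.4, 11.6]
grip_width: 0.001
```

```bash
python3 - <<'E'
from h import *
s=eyes.capture("side")
print(telemetry.sense()["eef_pos"],telemetry.sense()["force"])
a=cv2.resize(s["frame"][140:360,220:370],None,fx=2.7,fy=2.7,interpolation=2)
cv2.imwrite("pics/e.png",cv2.cvtColor(a,4))
for n in("sleeve1","guard_lip"):print(n,[(r["rect"],r["confidence"]) for r in nets.spot_in(n,s)])
E
```

```text
[480.65278601 166.07884045 153.44268907] [-3.30706367 -2.67302749 11.77952127]
sleeve1 [([290.6, 289.4, 311.7, 298.8], 0.62), ([293.4, 316.0, 321.0, 327.4], 0.57), ([256.9, 199.8, 317.1, 246.1], 0.21)]
guard_lip [([260.2, 200.6, 317.6, 247.9], 0.85)]
```

View pics/e.png

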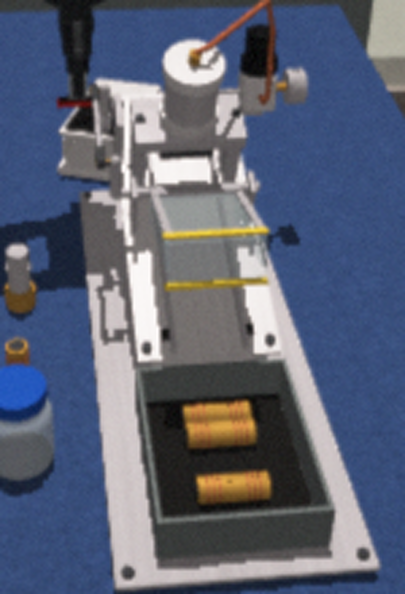

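The lever is on its stop (force 3 → 12 N) and the guard is up. All three sleeves lie in the tray (crop y≈412, 433 and 486). I'll hold for a moment, then let it rise slowly.

Emit:
{"op": "drive_tool", "data": {"series": "0 0 0 0 0 0 0; 0 0 0 0 0 0 0; 0 0 0 0 0 0 0; 0 0 0 0 0 0 0; 0 0 0 0 0 0 0; 0 0 0 0 0 0 0"}}

```text
time_s: 8.95
eef_pos: [480.6, 166.1, 153.9]
ee_rot: [-0.002, 1.0, 0.028, -0.001]
force: [-2.4, -1.7, 8.3]
grip_width: 0.003
```

Emit:
{"op": "drive_tool", "data": {"series": "0 0 -0.02 0 0 0 0; 0 0 -0.05 0 0 0 0; 0 0 -0.08 0 0 0 0; 0 0 -0.11 0 0 0 0; 0 0 -0.14 0 0 0 0; 0 0 -0.17 0 0 0 0; 0 0 -0.2 0 0 0 0; 0 0 -0.23 0 0 0 0; 0 0 -0.26 0 0 0 0; 0 0 -0.29 0 0 0 0; 0 0 -0.32 0 0 0 0; 0 0 -0.35 0 0 0 0; 0 0 -0.38 0 0 0 0; 0 0 -0.41 0 0 0 0; 0 0 -0.44 0 0 0 0; 0 0 -0.47 0 0 0 0; 0 0 -0.5 0 0 0 0; 0 0 -0.53 0 0 0 0; 0 0 -0.56 0 0 0 0; 0 0 -0.58 0 0 0 0"}}

```text
time_s: 10.95
eef_pos: [480.8, 165.8, 223.8]
ee_rot: [-0.002, 1.0, 0.028, -0.001]
force: [-0.4, -2.0, 1.8]
grip_width: -0.003
```

Emit:
{"op": "drive_tool", "data": {"series": "0 0 -0.015 0 0 0 0; 0 0 -0.03 0 0 0 0; 0 0 -0.045 0 0 0 0; 0 0 -0.06 0 0 0 0; 0 0 -0.075 0 0 0 0; 0 0 -0.09 0 0 0 0; 0 0 -0.105 0 0 0 0; 0 0 -0.12 0 0 0 0; 0 0 -0.135 0 0 0 0; 0 0 -0.15 0 0 0 0; 0 0 -0.165 0 0 0 0; 0 0 -0.18 0 0 0 0; 0 0 -0.19 0 0 0 0; 0 0 -0.2 0 0 0 0; 0 0 -0.2 0 0 0 0"}}

```text
time_s: 12.45
eef_pos: [480.9, 165.7, 248.0]
ee_rot: [-0.002, 1.0, 0.028, -0.001]
force: [0.4, 0.2, 0.4]
grip_width: 0.002
```

Emit:
{"op": "drive_tool", "data": {"series": "0 0 -0.02 0 0 0 0; 0 0 -0.04 0 0 0 0; 0 0 -0.06 0 0 0 0; 0 0 -0.1 0 0 0 0; 0 0 -0.25 0 0 0 0; 0 0 -0.5 0 0 0 0; 0 0 -0.8 0 0 0 0; 0 0 -0.8 0 0 0 0; 0 0 -0.8 0 0 0 0; 0 0 -0.8 0 0 0 0"}}

```text
time_s: 13.45
eef_pos: [480.7, 165.2, 342.9]
ee_rot: [-0.002, 1.0, 0.028, -0.002]
force: [0.0, -0.2, -0.6]
grip_width: 0.0
```

```bash
python3 - <<'E'
from h import *
s=eyes.capture("side")
print(telemetry.sense()["eef_pos"],telemetry.sense()["force"])
a=cv2.resize(s["frame"][140:360,205:370],None,fx=2.7,fy=2.7,interpolation=2)
cv2.imwrite("pics/f.png",cv2.cvtColor(a,4))
E
```

```text
[480.73893766 165.27792072 342.87993705] [-0.28078058  0.39660405 -0.62366621]
```

View pics/f.png

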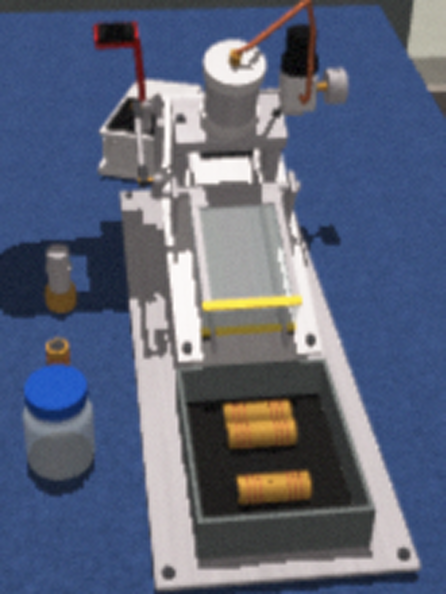

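The sleeves are still in the tray and the guard is down. I'll compare guard and lever pixels with the first picture to confirm it is fully shut, then hand in if they match.

```bash
python3 - <<'E'
from h import *
s=eyes.capture("side")["frame"].astype(int);o=cv2.cvtColor(cv2.imread("pics/side0.png"),4).astype(int)
def cen(i,m,box):
    y0,y1,x0,x1=box;p=i[y0:y1,x0:x1];k=m(p[...,0],p[...,1],p[...,2]);return np.argwhere(k).mean(0).round(2)+[y0,x0],k.sum()
yel=lambda r,g,b:(r>150)&(g>130)&(b<90)
red=lambda r,g,b:(r>120)&(g<60)&(b<60)
for i in(o,s):print(cen(i,yel,(235,275,270,325)),cen(i,red,(140,185,230,265)))
t=eyes.capture("side")["frame"].astype(int);print("motion in tray",abs(t-s)[275:350,270:345].max())
print("bystander diff",[abs(s-o)[a:b,c:d].mean().round(1) for a,b,c,d in((275,320,212,242),(228,258,218,236),(262,278,218,236),(170,208,240,275))])
E
```

```text
(array([252.06, 296.81]), np.int64(112)) (array([160.71, 253.41]), np.int64(56))
(array([252.55, 297.3 ]), np.int64(84)) (array([152.  , 245.62]), np.int64(8))
motion in tray 14
bystander diff [np.float64(3.3), np.float64(23.4), np.float64(3.4), np.float64(7.4)]
```

```bash
python3 -c "
from rig import ctrl;print(ctrl.finish_job())"
```

```text
the job is handed in; nothing more can be done
None
```

I emptied the press and handed the job in at about 13.5 s of robot time; no verdict was reported. With the fingers shut, I pressed the lever pad down until it hit its stop, where the force rose from about 3 to 12 N. I held it there until all three sleeves were in the tray, then let it rise at about 0.3 rad/s and lifted the tool to 343 mm, clear of everything.

**Last checks:**
- **Guard:** its yellow lip is back within 0.5 px of where it started.
- **Lever pad:** by eye it is back at its starting pixel, about (248,153). The automatic red-pixel check failed because the arm's shadow left too few red pixels, so it neither confirms nor contradicts this.
- **Sleeves:** all three lie in the tray, with no motion between two frames.
- **Tool force:** under 1 N, so the tool is touching nothing.
- **Jar, spare sleeve and pedal:** all look unchanged.
- **Coupling:** its image patch differed from the first picture. It stands upright in the same place, and I put the difference down to the arm's shadow, but I did not measure its position again.

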